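# Take the red bat from the rack and hold it flat

### The job

Take the red table-tennis bat by its handle, draw it up the slope out of its slot in the wooden rack, and turn it flat with the red face up, as if to bounce a ball on it. Finish while still holding it there, level and still, in the gripper at least 20 cm above the counter and touching nothing else: do not put it down. Leave the blue and green bats in the rack and everything else on the counter where it is.

Things in the scene. Friction and masses are not known exactly. Their poses are not given: they have to be found in the camera images.
- rack: Fixed wooden rack, base 300 (x) by 184 mm (y); origin under its centre. Three slots 70 mm apart along x. Bats stand in them toe down, handle up, leaning 40 deg from vertical to the rack's -x (robot's) side: draw-out direction in its frame (-0.643, 0, 0.766). Up that slope a slot's lower wall is 120 mm long, its upper wall 54 mm, 15 mm between. Wall tops 125 mm high, handle tops 225 mm.
- red_bat: Bat with red rubber on one face, black behind, light wood handle, about 160 g; loose, in any of the slots, red face up and away from the robot. Origin: middle of the handle (the place to grip). Handle 28 mm wide (y), 22 mm thick (z), from x=-45 to +50 mm; round blade, radius 75, 11 mm thick, centred at x=+120. Own x: handle to blade; z: out of the red face.
- red_bat_blade (a point): Centre of the red bat's blade, at own x=+120 mm; 91 mm above the counter while in its slot. The far rim (toe, own x=+195 mm) stands on the slot floor, 34 mm up.
- blue_bat: The same bat with a blue face, in another slot. Origin: middle of the handle (the place to grip). Handle 28 mm wide (y), 22 mm thick (z), from x=-45 to +50 mm; round blade, radius 75, 11 mm thick, centred at x=+120. Own x: handle to blade; z: out of the blue face. Leave it.
- green_bat: The same bat with a green face, in another slot. Origin: middle of the handle (the place to grip). Handle 28 mm wide (y), 22 mm thick (z), from x=-45 to +50 mm; round blade, radius 75, 11 mm thick, centred at x=+120. Own x: handle to blade; z: out of the green face. Leave it.
- mug: White mug, 80 mm across, 95 mm high, standing; origin under its centre. Leave it.
- chalk: Blue cue chalk cube, 23 mm; origin under its centre. Leave it.
- remote: Black remote control lying flat, 170 x 45 x 18 mm; origin under its centre. Leave it.
- can: Drinks can, 66 mm across, 122 mm high, standing; origin under its centre. Leave it.
- dart_case: Black dart case, 180 x 90 x 35 mm; origin under its centre. Leave it.
Things that resemble listed ones, but are neither listed nor needed, are in the scene too. Leave any purple look-alike of the red_bat alone. Leave any white look-alike of the green_bat alone.

How it is judged:
On the way:
1. the red bat is held by its handle in the fingers with its blade drawn up clear of the slot (centre over 140 mm high) (distance between the grasp point and red_bat below 0.07 m and contact force between the fingers and red_bat above 2 N and contact force between red_bat and rack below 0.2 N and contact force between red_bat and blue_bat below 0.2 N and contact force between red_bat and green_bat below 0.2 N and height (world z) of red_bat_blade above 0.14 m), for 0.1 s.
At the end, for the whole second after the job is handed in: the fingers grip the red bat (over 2 N, TCP within 70 mm of mid-handle), red face up, level within 15 deg, handle and blade centre over 200 mm high, still (under 30 mm/s), touching neither rack nor other bats; those within 30 mm of where they stood (distance between the grasp point and red_bat below 0.07 m and contact force between the fingers and red_bat above 2 N and contact force between red_bat and rack below 0.2 N and contact force between red_bat and blue_bat below 0.2 N and contact force between red_bat and green_bat below 0.2 N and angle between red_bat's own z axis and vertical below 0.26 rad and height (world z) of each of red_bat, red_bat_blade above 0.2 m and linear speed of red_bat below 0.03 m/s and angular speed of red_bat below 0.15 rad/s and distance of each of blue_bat, green_bat from where it was at the start of the episode below 0.03 m); the arm keeps its last pose, push and grip.
It fails at once if the blue or green bat is moved more than 30 mm (distance of any of blue_bat, green_bat from where it was at the start of the episode above 0.03 m).
It fails at once if another thing on the counter is moved more than 30 mm (distance of any of mug, chalk, remote, can, dart_case from where it was at the start of the episode above 0.03 m).
It also fails if it takes over 32 s, if anything falls off the work surface, if the arm or the gripper's body presses on something with over 40 N, if the wrist force passes 120 N, or if a joint passes its speed limit or range.

### The arm

A 7-joint arm with a two-finger parallel gripper is mounted at the origin on the work surface. World frame = base frame: x ahead of the robot, y to its left, z up, the work surface at z = 0. Lengths are in m, angles in rad, forces in N, time in s.
With the tool pointing down it reaches from about 0.425 to 0.95 m from the base axis. Payload 16.7 kg.
Tool frame: the origin (TCP) lies between the finger pads, 19 mm behind the fingertips; this is the grasp point; z points along the fingers, y is the line along which they close (so a half turn about z gives the same grasp; the last joint's range is limited). The gripper opens to 94 mm and grips with 3 to 60 N. Pads are 16 mm wide; open, the fingers measure 119 mm over their backs; the gripper's body (75 mm by 177 mm) begins 78 mm behind the grasp point.
Start: joints at [-1.484, 0.426, 0.074, 1.606, -0.034, 1.111, -0.067], TCP at [0.158, 0.656, 0.224] pointing down, gripper open.
Joint ranges: [-2.85, 2.85], [-0.5, 2.14], [-1.23, 1.37], [0.21, 2.46], [-1.02, 4.16], [0.16, 2.05], [-2.73, 2.73]. Speed limits (rad/s): [1.89, 1.89, 2.39, 2.39, 3.01, 3.01, 3.01].

### API

Orientations are given as a unit quaternion [x, y, z, w].
In Python, from bench import manip, eyes, job gives the robot as it stands.
- The arm moves only by the shell command python3 -m crank 'ROWS' [FORCE]. ROWS is text: rows parted by semicolons, each of 7 numbers parted by spaces: the turn, a rotation vector about the tool's x, y, z normalised to -1 to 1, where 1 is 45 degrees, then the shift along the tool's x, y, z normalised to -1 to 1, where 1 is 0.3 m, then the opening, from 0 (shut) to 1 (fully open). In form: wx wy wz tx ty tz gripper; .... A call has 1 to 5 rows; each row is the pose to reach, as a shift and turn from the pose commanded when the call began, along the tool's axes at that moment; what a row does not reach only later rows make up. A row lasts 1/12 s, in which the tool goes at most 41.7 mm and 7.16 degrees, less where a joint would pass 70% of its speed; a pose out of reach is approached as far as the arm can. A call with a number of a shift or a turn outside -1 to 1 is refused whole. A call with a gripper value outside its range is refused whole. The fingers move at their own pace and stop on an object; FORCE is the grip in N (left out, the last holds). Time passes only in rows, so rows that repeat a pose let the fingers close. It gives the time, the measured TCP pose, the force, the opening and the grip force at its end, in the units of the state.
- manip.state(): the state, without advancing time (a new reading comes with each control period).
- eyes.get_image(name): name is "side" or "top"; returns the picture (384x512x3 uint8, blue, green, red); there is no depth.
- eyes.camera_model(name): a dict with "mtx" (3x3 intrinsics, pixels), "k1" (the pictures are not rectified: a ray, as slopes to the right and down, at radius r is drawn at 1 + k1 r^2 times it, then the intrinsics apply), "xyz" and "orientation" of the camera in the world. Camera axes: x right, y down, z forward; pixel columns grow to the right and rows downward; lengths in m; the calibration is good to about 2 mm. A picture is of the moment at which its call begins. camera_model takes no time and is no camera call.
- job.hand_in(): hands the job in; it is judged then, once.
Trained networks look in the newest picture that a camera, given by its name, has taken for a name from the list of things; names that differ only in an ending like _2 or _b are one class to them, and where a whole thing is asked for, a point or a joint stands for the part that bears it (a point fixed in the world has none). Each returns a list of dicts, best first, with "score" (0 to 1); they miss things now and then, are a little off and sometimes report something else, mostly with a low value. They report only what shows in the picture. A call takes as long as a camera call. They do not tell look-alikes from the thing itself.
- eyes.boxes_of(camera, query): "centre" ([x, y, z] in m, in world coordinates, good to about 4 mm: the middle of the surface that is visible of it).
The state is a dict: "time_s": time; "q": joint angles; "dq": joint speeds; "tau": joint torques, N m; "tcp_pos": TCP position; "ee_rot": TCP orientation; "wrist_force": force on the tool from outside, world axes, zero at the start; "moment": the same for the moment, N m; "opening": finger opening in m; "grip_force": force on a finger pad.
Only numpy, scipy, OpenCV 4.12 (cv2) and the standard library are available. Lean on these libraries where they do the work, as an engineer would, in place of code of your own. Each camera call takes 0.05 s, during which the arm holds its last target. There are 200 camera calls.

## Working session

There is one attempt and no reset: what is moved stays moved. The work goes in short steps, Python scripts to look and compute and a shell command to move; the robot and the scene stay as the last step left them, time stands still between calls to the robot, and variables do not carry over. Pictures are saved under pics/ and viewed, at most 10 in all, crops included, and the job is handed in when it is done.

```bash
mkdir -p pics; python3 - <<'E'
from bench import manip, eyes, job
import cv2, numpy as np
for n in ("side","top"):
    cv2.imwrite(f"pics/{n}0.png", eyes.get_image(n))
    m=eyes.camera_model(n); print(n,m)
    for q in ("rack","red_bat","blue_bat","green_bat"):
        print(q,[(np.round(d["centre"],3).tolist(),round(d["score"],2)) for d in eyes.boxes_of(n,q)[:4]])
s=manip.state(); print(s)
E
```

```text
side {'mtx': array([[431.86389968,   0.        , 252.80893484],
       [  0.        , 431.86389968, 194.85834783],
       [  0.        ,   0.        ,   1.        ]]), 'k1': -0.09268505910113368, 'xyz': array([-0.14702704, -0.85571931,  0.79160738]), 'orientation': array([ 0.81172407, -0.29478349,  0.17183714, -0.47400288])}
rack [([0.616, -0.148, 0.036], 0.93)]
red_bat [([0.571, 0.184, 0.018], 0.71), ([0.684, -0.135, 0.162], 0.55)]
blue_bat [([0.616, -0.15, 0.039], 0.52)]
green_bat [([0.544, -0.168, 0.154], 0.94), ([0.308, -0.15, 0.014], 0.76)]
top {'mtx': array([[419.04023707,   0.        , 252.30228306],
       [  0.        , 419.04023707, 197.49456683],
       [  0.        ,   0.        ,   1.        ]]), 'k1': -0.11279245235137805, 'xyz': array([0.46681759, 0.02901563, 1.57638415]), 'orientation': array([-0.69742766,  0.71570448, -0.02669401,  0.02547915])}
rack [([0.69, -0.093, 0.073], 0.95), ([0.723, -0.114, 0.122], 0.47)]
red_bat [([0.588, 0.184, 0.013], 0.8), ([0.722, -0.112, 0.121], 0.65)]
blue_bat [([0.649, -0.126, 0.128], 0.96)]
green_bat [([0.583, -0.146, 0.128], 0.78), ([0.316, -0.139, 0.012], 0.65)]
{'time_s': 0.5, 'q': array([-1.48350473,  0.42612772,  0.0738843 ,  1.60602426, -0.03408571,
        1.11082554, -0.06708482]), 'dq': array([ 0.00088707,  0.00114306,  0.0004094 ,  0.00063335,  0.00099012,
       -0.00055112,  0.00046952]), 'tau': array([-1.83600634e-03, -9.34852195e+01,  3.66042271e+00, -4.54257202e+01,
       -4.90176666e-02,  1.37577581e-02,  5.58853264e-05]), 'tcp_pos': array([0.15834584, 0.65610173, 0.2242371 ]), 'ee_rot': array([ 1.18130685e-01,  9.92998055e-01, -6.26649930e-05, -1.47682829e-05]), 'wrist_force': array([-0.14063386, -0.41965661, -0.25563515]), 'moment': array([ 0.010744  , -0.00215385, -0.05513854]), 'grip_force': 0.0, 'opening': 0.09372681199011672}
```

View pics/top0.png

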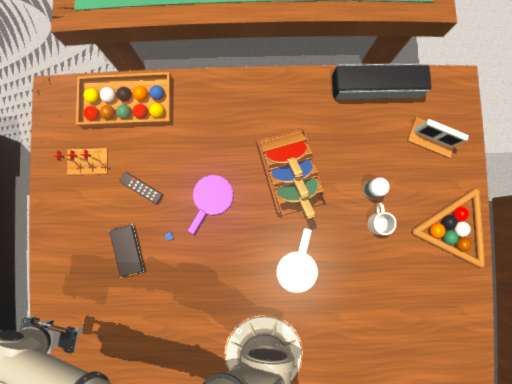

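View pics/side0.png

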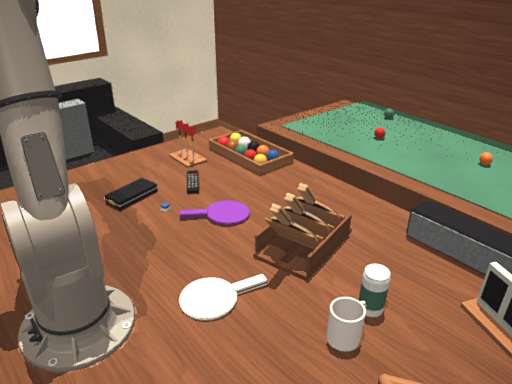

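```bash
python3 - <<'E'
import cv2, numpy as np
t=cv2.imread("pics/top0.png")[120:225,245:335]; s=cv2.imread("pics/side0.png")[175:275,245:360]
a=cv2.resize(t,None,fx=5.5,fy=5.5,interpolation=cv2.INTER_CUBIC)[:, :]
b=cv2.resize(s,None,fx=2.6,fy=2.6,interpolation=cv2.INTER_CUBIC)
c=np.zeros((max(a.shape[0],b.shape[0]),a.shape[1]+b.shape[1],3),np.uint8)
c[:a.shape[0],:a.shape[1]]=a; c[:b.shape[0],a.shape[1]:]=b
print(c.shape,a.shape); cv2.imwrite("pics/crop1.png",c)
E
```

```text
(578, 794, 3) (578, 495, 3)
```

View pics/crop1.png

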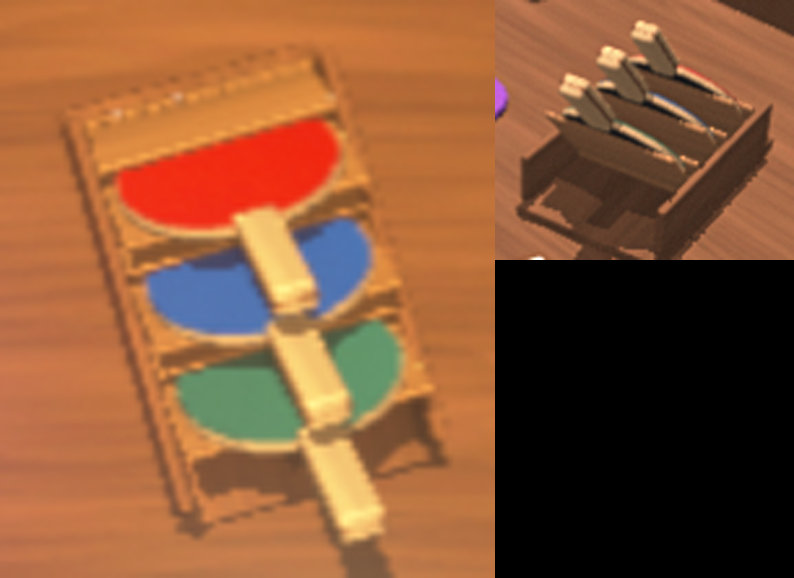

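The candidates in the top view are the red bat in the rack's far slot (287,152), the purple bat flat on the counter (213,195) and the white bat flat at (297,270). The crop shows the far-slot bat has a true red face and stands in the rack, so that is the one. Its handle runs from about (289,159) to (299,176), over the blue bat.

```bash
cat > h.py <<'E'
import numpy as np, cv2
from scipy.optimize import least_squares
from scipy.spatial.transform import Rotation as R
from bench import manip, eyes
def proj(n,P):
    m=eyes.camera_model(n); c=(np.atleast_2d(P)-m["xyz"])@R.from_quat(m["orientation"]).as_matrix()
    s=c[:,:2]/c[:,2:]; s=s*(1+m["k1"]*(s**2).sum(1,keepdims=True))
    return s@m["mtx"][:2,:2].T+m["mtx"][:2,2]
def batR(yaw): # bat axes in slot
    b=np.array([[.643,0,.766],[0,1,0],[-.766,0,.643]])
    return R.from_euler("z",yaw).as_matrix()@b
E
cat > fit.py <<'E'
from h import *
o=lambda x,y:(245+x/5.5-.4,120+y/5.5-.4)
obs=[(0,(50,14,11),o(235,215)),(0,(50,-14,11),o(275,207)),(0,(-45,14,-11),o(277,313)),(0,(-45,-14,-11),o(318,293)),
(1,(-45,14,-11),o(310,425)),(1,(-45,-14,-11),o(350,405)),(2,(-45,14,-11),o(345,543)),(2,(-45,-14,-11),o(383,522))]
def pt(p,k,l):
    return np.array([p[0]-.07*k*np.cos(p[2]),p[1]-.07*k*np.sin(p[2]),.183])+batR(p[2])@np.array(l)/1e3
f=lambda p:np.concatenate([proj("top",pt(p,k,l))[0]-u for k,l,u in obs])
r=least_squares(f,[.65,-.13,.26],loss="soft_l1"); p=r.x
print(p,np.degrees(p[2]),r.fun.reshape(-1,2).round(1).tolist())
C=[(x,y,z) for x in(-45,50) for y in(-14,14) for z in(-11,11)]
out=[]
for n,(y0,y1,x0,x1),s in(("top",(120,225,245,335),5),("side",(170,275,250,355),3)):
    im=cv2.imread(f"pics/{n}0.png")[y0:y1,x0:x1]; im=cv2.resize(im,None,fx=s,fy=s,interpolation=cv2.INTER_CUBIC)
    for k in range(3):
        q=[((proj(n,pt(p,k,c))[0]-[x0,y0]+.5)*s).astype(int) for c in C]
        for i in range(8):
            for j in range(i):
                if sum(a!=b for a,b in zip(C[i],C[j]))==1: cv2.line(im,tuple(map(int,q[i])),tuple(map(int,q[j])),(255,0,255),1)
    out.append(im)
h=max(i.shape[0] for i in out); cv2.imwrite("pics/fit.png",np.hstack([cv2.copyMakeBorder(i,0,h-i.shape[0],0,0,0) for i in out]))
s=manip.state(); T=R.from_quat(s["ee_rot"]).as_matrix()
print("handle angle err wz deg", np.degrees(np.arctan2(*(T.T@[-np.sin(p[2]),np.cos(p[2]),0])[[0,1]])))
for z in(.40,.183): print("shift tool units",T.T@(np.array([p[0],p[1],z])-s["tcp_pos"])/.3)
E
python3 fit.py
```

```text
[ 0.67284492 -0.12010906  0.25202129] 14.439756148105507 [[-0.7, -1.7], [-0.2, -2.4], [-0.2, 0.0], [0.5, 1.4], [-0.2, 0.1], [0.7, 1.4], [-0.5, -0.8], [0.7, 0.7]]
handle angle err wz deg 28.008219151228566
shift tool units [-2.27413848 -2.11288107 -0.58563903]
shift tool units [-2.27414899 -2.11278853  0.13769429]
```

View pics/fit.png

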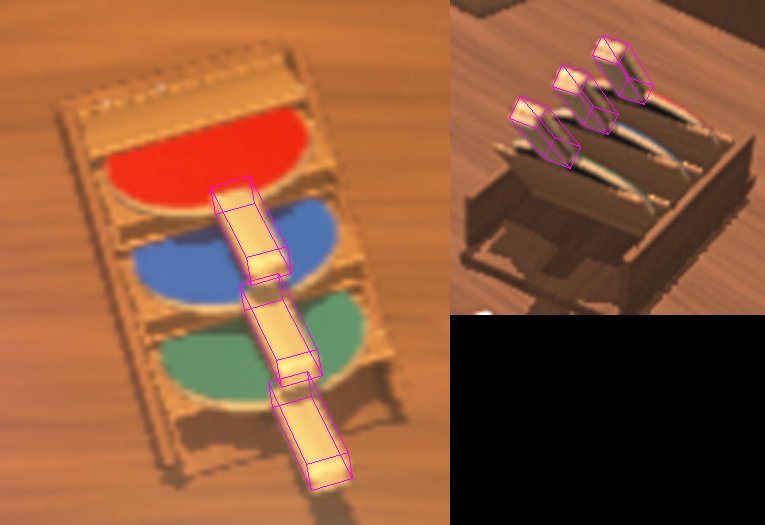

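The fit sits on all three handles to about 3 mm in both views. The red handle's middle is at (0.673, -0.120, 0.183), yaw 14.4°. I'll lift first, turn, and travel over.

```bash
python3 -m crank '0 0 -0.62 -0.3 -0.1 -0.6 1; 0 0 -0.62 -0.3 -0.1 -0.6 1; 0 0 -0.62 -0.3 -0.1 -0.6 1; 0 0 -0.62 -0.3 -0.1 -0.6 1; 0 0 -0.62 -0.3 -0.1 -0.6 1' 60
cat > go.py <<'E'
from h import *
import sys
g=np.array(eval(sys.argv[1])); s=manip.state(); T=R.from_quat(s["ee_rot"]).as_matrix(); yaw=np.radians(14.4)
print(s["time_s"],s["tcp_pos"].round(4),"wrist",s["wrist_force"].round(1),"grip",s["grip_force"],s["opening"])
tilt=np.radians(float(sys.argv[2])) if len(sys.argv)>2 else 0 # tool leans forward by tilt
x=np.array([np.cos(yaw),np.sin(yaw),0]); y=np.array([-np.sin(yaw),np.cos(yaw),0]); z=np.sin(tilt)*x-np.cos(tilt)*np.array([0,0,1])
W=np.column_stack([np.cross(y,z),y,z])
print("turn",(R.from_matrix(T.T@W).as_rotvec()/np.radians(45)).round(3),"shift",(T.T@(g-s["tcp_pos"])/.3).round(3),"q",s["q"].round(2))
E
python3 go.py '[.673,-.12,.40]'
```

```text
time_s: 0.92
tcp_pos: [0.24, 0.6049, 0.407]
ee_rot: [-0.128, 0.992, 0.001, 0.0]
wrist_force: [-0.1, 0.7, 0.3]
opening: 0.0941
grip_force: 0.0
0.9167 [0.24   0.6049 0.407 ] wrist [-0.1  0.7  0.3] grip 0.0 0.09405761550685988
turn [0.001 0.001 0.008] shift [-0.78  -2.704  0.021] q [-1.31  0.29  0.03  1.41 -0.01  1.44  0.54]
```

```bash
python3 -m crank '0 0 0 -0.25 -0.64 0 1; 0 0 0 -0.25 -0.64 0 1; 0 0 0 -0.25 -0.64 0 1; 0 0 0 -0.25 -0.64 0 1; 0 0 0 -0.25 -0.64 0 1' >/dev/null
python3 -m crank '0 0 0 -0.25 -0.64 0 1; 0 0 0 -0.25 -0.64 0 1; 0 0 0 -0.25 -0.64 0 1; 0 0 0 -0.25 -0.64 0 1; 0 0 0 -0.25 -0.64 0 1'
python3 go.py '[.673,-.12,.40]'
```

```text
time_s: 1.75
tcp_pos: [0.4801, 0.2686, 0.4047]
ee_rot: [-0.125, 0.992, 0.0, 0.0]
wrist_force: [0.8, 1.0, -0.6]
opening: 0.0941
grip_force: 0.0
1.75 [0.4801 0.2686 0.4047] wrist [ 0.8  1.  -0.6] grip 0.0 0.09405356607887476
turn [ 0.     0.001 -0.002] shift [-0.303 -1.414  0.015] q [-0.88  0.1   0.28  1.65 -0.03  1.4   1.22]
```

```bash
python3 -m crank '0 0 0 -0.15 -0.68 0 1; 0 0 0 -0.15 -0.68 0 1; 0 0 0 -0.15 -0.68 0 1; 0 0 0 -0.15 -0.68 0 1; 0 0 0 -0.15 -0.68 0 1' >/dev/null
python3 -m crank '0 0 0 -0.15 -0.68 0 1; 0 0 0 -0.15 -0.68 0 1; 0 0 0 -0.15 -0.68 0 1; 0 0 0 -0.15 -0.68 0 1; 0 0 0 -0.15 -0.68 0 1' >/dev/null
python3 go.py '[.673,-.12,.30]'
```

```text
2.5833 [ 0.6674 -0.1029  0.4044] wrist [0.2 0.4 0.5] grip 0.0 0.09407450370872113
turn [-0.     0.    -0.001] shift [-0.004 -0.06   0.348] q [-0.33  0.36  0.55  1.38 -0.19  1.45  2.04]
```

```bash
python3 -m crank '0 0 0 0 -0.06 0.48 1; 0 0 0 0 -0.06 0.48 1; 0 0 0 0 -0.06 0.48 1; 0 0 0 0 -0.06 0.48 1; 0 0 0 0 -0.06 0.48 1' >/dev/null
python3 go.py '[.673,-.12,.183]'
python3 - <<'E'
from h import *
a=eyes.get_image("top")[110:225,235:345]; b=eyes.get_image("side")[130:270,230:370]
cv2.imwrite("pics/c2.png",np.hstack([cv2.resize(a,(395,413),interpolation=2),cv2.resize(b,(400,413),interpolation=2)]))
E
```

```text
3.0 [ 0.6691 -0.1186  0.2553] wrist [-0.   0.2 -0.3] grip 0.0 0.09370231014445186
turn [ 0.002 -0.009 -0.002] shift [-0.013 -0.008  0.241] q [-0.29  0.45  0.52  1.58 -0.23  1.19  2.1 ]
```

View pics/c2.png

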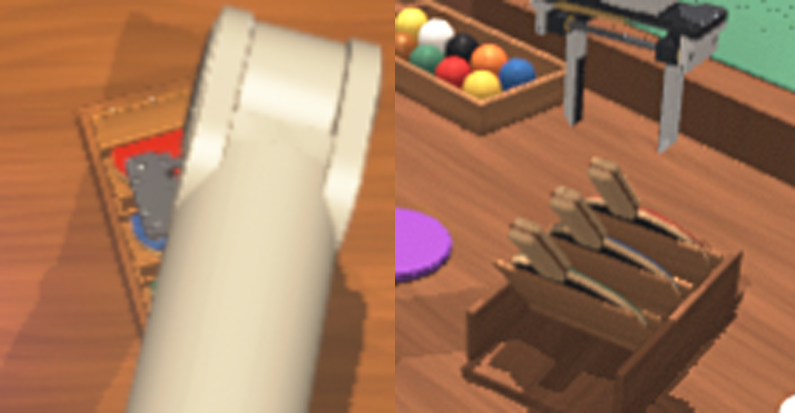

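The side view shows the open fingers (tips at about (574,122) and (665,150) in the crop) straddling above the red handle (610,185), with the other handles clear. I'll descend and close.

```bash
python3 -m crank '0 0 0 -0.01 -0.01 0.12 1; 0 0 0 -0.01 -0.01 0.2 1; 0 0 0 -0.01 -0.01 0.24 1; 0 0 0 -0.01 -0.01 0.24 1; 0 0 0 -0.01 -0.01 0.24 1' >/dev/null
python3 go.py '[.673,-.12,.183]'
python3 -m crank '0 0 0 0 0 0 0.2; 0 0 0 0 0 0 0.2; 0 0 0 0 0 0 0.2; 0 0 0 0 0 0 0.2; 0 0 0 0 0 0 0.2' 20
python3 -m crank '0 0 0 0 0 0 0; 0 0 0 0 0 0 0; 0 0 0 0 0 0 0; 0 0 0 0 0 0 0; 0 0 0 0 0 0 0' 60
```

```text
3.5167 [ 0.6757 -0.1207  0.1901] wrist [-0.2  0.1  0.2] grip 0.0 0.09412046524941321
turn [-0.001  0.002 -0.001] shift [0.008 0.004 0.024] q [-0.27  0.51  0.5   1.63 -0.27  1.06  2.13]
time_s: 3.93
tcp_pos: [0.6751, -0.1207, 0.1888]
ee_rot: [-0.125, 0.992, -0.0, 0.0]
wrist_force: [-0.0, 0.2, 0.3]
opening: 0.0642
grip_force: 0.0
time_s: 4.35
tcp_pos: [0.6749, -0.1207, 0.1882]
ee_rot: [-0.125, 0.992, -0.0, -0.0]
wrist_force: [-0.7, -0.1, 0.5]
opening: 0.0307
grip_force: 0.1
```

```bash
python3 -m crank '0 0 0 0 0 0 0; 0 0 0 0 0 0 0; 0 0 0 0 0 0 0; 0 0 0 0 0 0 0; 0 0 0 0 0 0 0' 60
python3 -m crank '0 0 0 0.021 0 -0.026 0; 0 0 0 0.043 0 -0.051 0; 0 0 0 0.064 0 -0.077 0; 0 0 0 0.064 0 -0.077 0; 0 0 0 0.064 0 -0.077 0'
```

```text
time_s: 4.77
tcp_pos: [0.6749, -0.1207, 0.1883]
ee_rot: [-0.125, 0.992, -0.0, -0.0]
wrist_force: [-0.6, 0.3, 0.5]
opening: 0.0274
grip_force: 59.8
time_s: 5.18
tcp_pos: [0.656, -0.1258, 0.2124]
ee_rot: [-0.124, 0.992, 0.0, 0.001]
wrist_force: [-0.9, -1.2, -1.5]
opening: 0.0275
grip_force: 59.8
```

```bash
python3 -m crank '0 0 0 0.054 0 -0.064 0; 0 0 0 0.107 0 -0.128 0; 0 0 0 0.16 0 -0.192 0; 0 0 0 0.214 0 -0.255 0; 0 0 0 0.214 0 -0.255 0'
python3 -m crank '0 0 0 0.054 0 -0.064 0; 0 0 0 0.107 0 -0.128 0; 0 0 0 0.16 0 -0.192 0; 0 0 0 0.214 0 -0.255 0; 0 0 0 0.214 0 -0.255 0'
python3 - <<'E'
from h import *
cv2.imwrite("pics/s3.png",cv2.resize(eyes.get_image("side")[60:300,180:420],(600,600),interpolation=2))
E
```

```text
time_s: 5.6
tcp_pos: [0.593, -0.1433, 0.2915]
ee_rot: [-0.124, 0.992, -0.0, 0.002]
wrist_force: [1.3, -0.8, -0.0]
opening: 0.0276
grip_force: 59.8
time_s: 6.02
tcp_pos: [0.5311, -0.1587, 0.3674]
ee_rot: [-0.124, 0.992, -0.0, 0.002]
wrist_force: [0.3, -0.4, -0.3]
opening: 0.0277
grip_force: 59.8
```

View pics/s3.png

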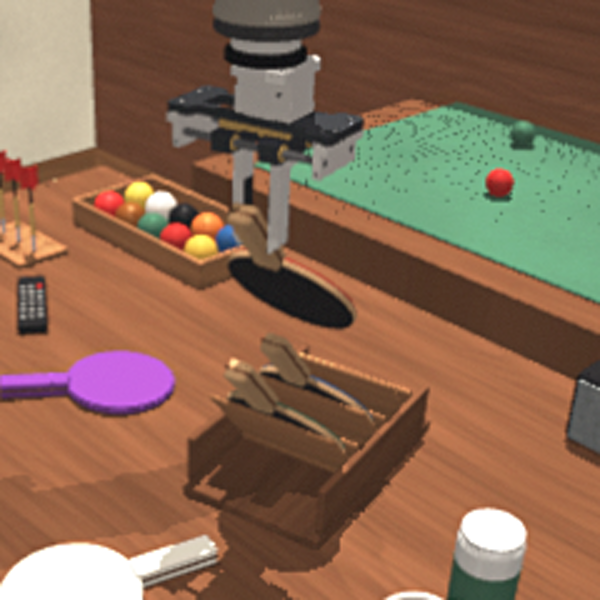

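The bat is held out of the slot with its blade (crop (290,290)) well clear, and the blue and green bats are still in place. Now I'll turn it 50° about tool -y.

```bash
python3 -m crank '0 -0.12 0 0 0 -0.05 0; 0 -0.25 0 0 0 -0.1 0; 0 -0.37 0 0 0 -0.15 0; 0 -0.5 0 0 0 -0.15 0; 0 -0.62 0 0 0 -0.15 0'
python3 go.py '[.53,-.159,.41]' 50
```

```text
time_s: 6.48
tcp_pos: [0.5328, -0.1569, 0.4094]
ee_rot: [-0.121, 0.962, 0.03, 0.242]
wrist_force: [0.3, -0.2, -0.9]
opening: 0.0276
grip_force: 59.8
6.4833 [ 0.5328 -0.1569  0.4094] wrist [ 0.3 -0.2 -0.9] grip 59.784613251686096 0.027637582278620385
turn [-0.002 -0.485 -0.001] shift [ 0.009 -0.004 -0.007] q [-0.34 -0.19  0.58  1.95 -0.16  0.92  2.15]
```

```bash
python3 -m crank '0 -0.12 0 0 0 0 0; 0 -0.25 0 0 0 0 0; 0 -0.37 0 0 0 0 0; 0 -0.49 0 0 0 0 0; 0 -0.49 0 0 0 0 0' >/dev/null
python3 -m crank '0 0 0 0 0 0 0; 0 0 0 0 0 0 0; 0 0 0 0 0 0 0'
python3 go.py '[.53,-.159,.41]' 50
python3 - <<'E'
from h import *
a=eyes.get_image("side")[60:260,180:380]; b=eyes.get_image("top")[80:230,220:370]
cv2.imwrite("pics/s4.png",np.hstack([cv2.resize(i,(400,400),interpolation=2) for i in(a,b)]))
for n in("side","top"): print([(np.round(d["centre"],3).tolist(),round(d["score"],2)) for d in eyes.boxes_of(n,"red_bat_blade")[:4]])
E
```

```text
time_s: 7.15
tcp_pos: [0.5329, -0.1567, 0.4098]
ee_rot: [-0.114, 0.9, 0.052, 0.418]
wrist_force: [-0.4, -0.1, -0.6]
opening: 0.0276
grip_force: 59.8
7.15 [ 0.5329 -0.1567  0.4098] wrist [-0.4 -0.1 -0.6] grip 59.78494048118591 0.027597495541925608
turn [-0.002 -0.004  0.001] shift [ 0.007 -0.005 -0.009] q [-0.46 -0.4   0.73  2.2  -0.37  0.52  2.41]
[([0.576, 0.182, 0.016], 0.82), ([0.637, -0.169, 0.41], 0.55)]
[([0.64, -0.136, 0.402], 0.68), ([0.59, 0.184, 0.013], 0.65)]
```

View pics/s4.png

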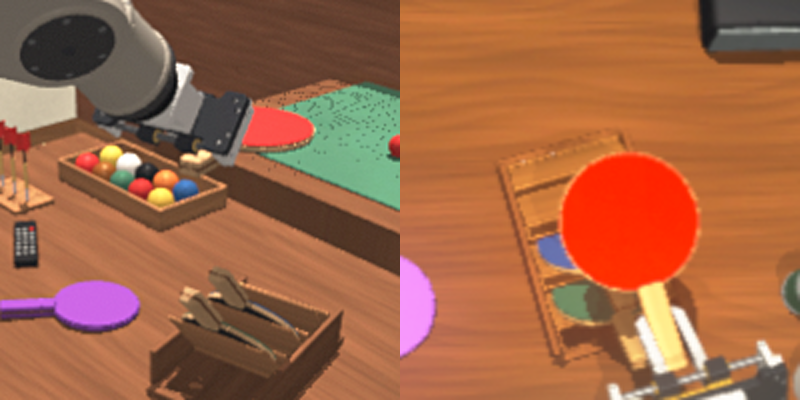

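The bat is level with the red face up. Its blade centre is at z ≈ 0.405 against 0.41 at the handle, which is about 2° off level. It is clear of everything, and the blue and green bats are in the rack.

```bash
python3 -m crank '0 0 0 0 0 0 0; 0 0 0 0 0 0 0; 0 0 0 0 0 0 0'; python3 -c "
from bench import job; print(job.hand_in())"
```

```text
time_s: 7.6
tcp_pos: [0.532, -0.1573, 0.4094]
ee_rot: [-0.113, 0.899, 0.053, 0.419]
wrist_force: [-0.4, 0.7, -1.0]
opening: 0.0277
grip_force: 59.8
the job is handed in; nothing more can be done
None
```

I drew the red bat out of its slot and handed the job in at 7.6 s with it held by the handle, red face up, about 2° off level and 0.41 m above the counter; the blue and green bats stayed in the rack, and hand-in returned no verdict.

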